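Clamp a dental flask in the ratchet press

ROBOT

A 6-joint arm with a two-finger parallel gripper is mounted at the origin on the work surface. World frame = base frame: x ahead of the robot, y to its left, z up, the work surface at z = 0. Lengths are in mm, angles in degrees, forces in N, time in s.
With the tool pointing down it reaches from about 300 to 850 mm from the base axis. Payload 4.2 kg.
Tool frame: the origin (TCP) lies on the centre line of the jaws, within the pads' length; the fingertips stand 11 mm ahead of it and the grasp point (between the pads) lies 8 mm behind it; z points along the fingers, y is the line along which they close (so a half turn about z gives the same grasp; the last joint's range is limited). The gripper opens to 91 mm and grips with 3 to 60 N. Pads are 32 mm wide; open, the fingers measure 118 mm over their backs; the gripper's body (76 mm by 178 mm) begins 60 mm behind the grasp point.
Start: joints at [-68.297, 18.312, 89.639, -0, 72.044, -1.146], TCP at [223.284, -529.893, 224.976] pointing down, gripper open.
Joint ranges: [-177.97, 177.97], [-48.28, 115.42], [12.27, 149.76], [-77.06, 257.06], [2.81, 150.46], [-146.56, 146.56]. Speed limits (degrees/s): [147.25, 147.25, 180, 180, 180, 180].

INTERFACE

Orientations are given as [roll, pitch, yaw] about the fixed x, y, z axes, in that order (R = Rz(yaw) Ry(pitch) Rx(roll)).
In Python, from workcell import env, grab_frame, camera_model, models gives the robot as it stands.
- The arm moves only by the shell command python3 -m crank 'ROWS' [FORCE]. ROWS is text: rows parted by semicolons, each of 7 numbers parted by spaces: the closure, from -1 (fully open) to 1 (shut), so that 0 is half open, then the shift along the tool's x, y, z in mm, then the turn, a rotation vector about the tool's x, y, z in degrees. A call has 1 to 10 rows; each row shifts and turns the commanded pose from where the row before left it, along the tool's axes as they then stand; what a row does not reach is not made up. A row lasts 1/8 s, in which the tool goes at most 62.5 mm and 10.7 degrees, less where a joint would pass 70% of its speed; a pose out of reach is approached as far as the arm can. A call is refused whole if a number of a shift passes 62.5 or a number of a turn 10.7, either way. A call with a gripper value outside its range is refused whole. The fingers move at their own pace and stop on an object; FORCE is the grip in N (left out, the last holds). Time passes only in rows, so rows that do not move let the fingers close. It gives the time, the measured TCP pose, the force, the opening and the grip force at its end, in the units of the state.
- env.state(): the state, without advancing time (a new reading comes with each control period).
- grab_frame(name): name is "scene" or "top" or "wrist"; returns the picture (400x640x3 uint8, blue, green, red); there is no depth.
- camera_model(name): a dict with "K" (3x3 intrinsics, pixels), "R" (3x3) and "t" (3): a world point X has camera coordinates R X + t; the wrist camera has in their place "mount" (4x4, takes a point from camera to tool coordinates, whose origin is the TCP and whose axes are the flange's). Camera axes: x right, y down, z forward; pixel columns grow to the right and rows downward; lengths in mm; the calibration is good to about 2 mm. A picture is of the moment at which its call begins: read the wrist's pose just before it. camera_model takes no time and is no camera call.
- env.job_done(): hands the job in; it is judged then, once.
Trained networks look in the newest picture that a camera, given by its name, has taken for a name from the list of things; names that differ only in an ending like _2 or _b are one class to them, and where a whole thing is asked for, a point or a joint stands for the part that bears it (a point fixed in the world has none). Each returns a list of dicts, best first, with "p" (0 to 1); they miss things now and then, are a little off and sometimes report something else, mostly with a low value. They report only what shows in the picture. A call takes as long as a camera call.
- models.search_frame(name, camera): "point" ([x, y, z] in mm, in world coordinates, good to about 4 mm: the middle of the surface that is visible of it).
The state is a dict: "time_s": time; "qpos": joint angles; "qvel": joint speeds; "effort": joint torques, N m; "ee_pos": TCP position; "ee_rot": TCP orientation; "force": force on the tool from outside, world axes, zero at the start; "torque": the same for the moment, N m; "gripper_width": finger opening in mm; "gripper_force": force on a finger pad.
Only numpy, scipy, OpenCV 4.12 (cv2) and the standard library are available. Lean on these libraries where they do the work, as an engineer would, in place of code of your own. Each camera call takes 0.05 s, during which the arm holds its last target. There are 200 camera calls.

TASK

Set the brass flask upright and square on the yellow-marked seat of the blue bench press and let go of it, then swing the red ratchet lever back and forth until the flask is firmly clamped against the back stop: the dark sleeve must have swallowed the white ring of the spring plunger and end within the green ring, never reaching the red. Do not push on the pad yourself, leave the jar, bowl and plaster cast where they are, and let go of everything at the end.

Things in the scene. Friction and masses are not known exactly. Their poses are not given: they have to be found in the camera images.
- flask_mid (a point): Centre (half-way up) of the loose flask: a closed two-part brass block 64 mm long (x axis) by 56 mm wide (y axis) by 44 mm high, 0.4 to 0.6 kg, standing on the bench. Grasp it across its 56 mm width; either end may face the pad. On the bed the pad slides it along to the grey back stop, which is clamped at a new, unreported place each time, 6 to 18 mm beyond a flask centred on the seat.
- seat (a point): Centre of the seat on the flat bed of the blue press, at the bed's surface, 12 mm above the bench. x axis: clamping direction, from pad to back stop; z up. The flask's length goes along x between two yellow lines 62 mm apart; its centre is then 22 mm above this point. At the start the pad's face is 10 mm short of a flask centred here. Bed 110 mm wide, clear beside the seat.
- pivot (a point): Point on the vertical axis of lever and wheel, 112 mm above the bench, over the blue housing; same axes as the seat; 151 mm from it along its -x. The steel ratchet wheel under the lever has 24 saw teeth (0.262 rad a notch) and drives sleeve and pad forward 18 mm per rad, 4.7 mm a notch. A catch holds the last whole notch reached; a part of a notch is lost on the way back. There is no release.
- knob (a point): Point on the lever's upright black grip, a vertical cylinder 18 mm in diameter standing 38 mm above the top of the red lever arm: 20 mm above the arm's top, 18 mm below the grip's top, 120 mm from the pivot axis, 116 mm above the bench. Pinch or loosely cage it from above, fingers any way round (a firm pinch adds side forces to what is felt). Swinging back slips over the teeth with under 1 N; a free working stroke takes about 1 N.
- lever (a joint): Lever angle, rad. 0: along the seat's +y; grows counter-clockwise from above, the working direction (grip moves towards the seat's -x). Stops at -0.42 and +0.42; a full swing makes 3 notches. When the flask meets the back stop the push at the grip jumps by about 3.6 N, then grows 1.1 N a notch: it is 0.15 x the force at the pad above that of a free stroke.
- pad: Aluminium pad 44 wide, 36 high, 10 mm thick, on a spring plunger (preload 24 N, 1.6 N/mm) in the dark sleeve of the press. x axis: clamping direction; origin on the plunger axis 44 mm behind the pad's face. Rings from the sleeve outwards: white 6 mm, green 15 mm, red. The sleeve swallows white up to 34 N, then green from 34 to 58 N (5 to 8.7 N at the grip above a free stroke), then red: overload.
- flask: The same flask; origin at the centre of its underside.
- jar: Bystander: amber jar with black cap, 56 mm in diameter, 65 mm high; origin under its centre.
- bowl: Bystander: green mixing bowl, 90 mm in diameter, 50 mm high; origin under its centre.
- cast: Bystander: white plaster tooth cast, 50 x 60 mm, 30 mm high; origin under its centre.

How it is judged (in metres and radians):
On the way, in this order (a step that is already met when the one before it is completed fails the run):
1. the flask stands released on the press's seat, not yet clamped (x of flask_mid in the frame of seat between -0.012 and 0.02 m and y of flask_mid in the frame of seat between -0.009 and 0.009 m and z of flask_mid in the frame of seat between 0.019 and 0.025 m and angle between the x axis of flask_mid and the x axis of seat, either way round below 0.15 rad and angle between flask_mid's own z axis and vertical below 0.06 rad and contact force between each of the arm, the fingers and flask below 0.3 N), for 0.2 s.
2. the flask is clamped with 32 N or more (contact force between pad and flask above 32 N), for 0.2 s.
At the end, for the whole second after the job is handed in: The flask stands upright (within 3 deg) on the bed, within 9 mm of the seat's middle line and square within 0.1 rad, against the back stop, at rest, and the pad presses on it with 31 to 60 N (sleeve mouth within the green ring) (contact force between pad and flask between 31 and 60 N and y of flask_mid in the frame of seat between -0.009 and 0.009 m and x of flask_mid in the frame of seat between -0.002 and 0.026 m and z of flask_mid in the frame of seat between 0.019 and 0.025 m and angle between the x axis of flask_mid and the x axis of seat, either way round below 0.1 rad and angle between flask_mid's own z axis and vertical below 0.06 rad and linear speed of flask below 0.01 m/s); the robot touches nothing.
It fails at once if the clamp was overloaded: more than 72 N on the flask (contact force between pad and flask above 72 N).
It fails at once if the pad was pushed by the robot (contact force between any of the fingers, the arm and pad above 3 N).
It fails at once if a bystander was moved by more than 15 mm (distance of any of jar, bowl, cast from where it was at the start of the episode above 0.015 m).
It also fails if it takes over 72 s, if anything falls off the work surface, if the arm or the gripper's body presses on something with over 40 N, if the wrist force passes 120 N, or if a joint passes its speed limit or range.

## Working session

There is one attempt and no reset: what is moved stays moved. The work goes in short steps, Python scripts to look and compute and a shell command to move; the robot and the scene stay as the last step left them, time stands still between calls to the robot, and variables do not carry over. Pictures are saved under pics/ and viewed, at most 10 in all, crops included, and the job is handed in when it is done.

```bash
ls; mkdir -p pics; python3 - <<'E'
from workcell import env, grab_frame, camera_model, models
import cv2,numpy as np
s=env.state(); print(s['time_s'],s['ee_pos'],s['ee_rot'],s['force'],s['gripper_width'])
for c in ['top','scene']:
    cv2.imwrite(f'pics/{c}0.png',grab_frame(c))
    for n in ['flask_mid','seat','pivot','knob','lever','pad','flask','jar','bowl','cast']:
        try: print(c,n,[(np.round(d['point']).tolist(),round(d['p'],2)) for d in models.search_frame(n,c)[:2]])
        except Exception as e: print(n,e)
    m=camera_model(c); print({k:np.round(v,3).tolist() for k,v in m.items()})
print(camera_model('wrist'), env.state()['time_s'])
E
```

```text
pics
0.0 [ 223.06502365 -529.42433413  224.10618442] [-1.79896218e+02 -2.95581684e-04  2.28485028e+01] [0.80364738 0.42948003 0.44360175] 91.24931944443951
top flask_mid [([459.0, 302.0, 43.0], 0.66)]
top seat [([614.0, -16.0, 13.0], 0.89)]
top pivot []
top knob [([559.0, -60.0, 96.0], 0.74)]
top lever [([560.0, -58.0, 95.0], 0.91)]
top pad [([627.0, 14.0, 43.0], 0.44), ([434.0, -363.0, 64.0], 0.25)]
top flask [([453.0, 301.0, 43.0], 0.84), ([617.0, -14.0, 12.0], 0.64)]
top jar [([436.0, -362.0, 63.0], 0.92)]
top bowl [([697.0, 264.0, 21.0], 0.8)]
top cast [([638.0, -329.0, 13.0], 0.61)]
{'K': [[496.128, 0.0, 315.476], [0.0, 496.128, 202.14], [0.0, 0.0, 1.0]], 'R': [[-0.012, -1.0, 0.019], [-0.996, 0.01, -0.093], [0.093, -0.02, -0.996]], 't': [-29.33, 565.256, 1175.634]}
scene flask_mid [([464.0, 290.0, 39.0], 0.63)]
scene seat [([636.0, -58.0, 44.0], 0.71)]
scene pivot []
scene knob [([556.0, -60.0, 96.0], 0.72)]
scene lever [([553.0, -56.0, 95.0], 0.85)]
scene pad [([466.0, 288.0, 40.0], 0.54), ([629.0, 16.0, 46.0], 0.49)]
scene flask [([466.0, 291.0, 40.0], 0.69)]
scene jar [([448.0, -378.0, 57.0], 0.57)]
scene bowl [([689.0, 272.0, 29.0], 0.78)]
scene cast [([643.0, -334.0, 16.0], 0.77), ([556.0, -60.0, 95.0], 0.16)]
{'K': [[454.247, 0.0, 322.351], [0.0, 454.247, 200.447], [0.0, 0.0, 1.0]], 'R': [[0.819, 0.574, -0.008], [0.417, -0.605, -0.679], [-0.395, 0.552, -0.734]], 't': [-435.06, -173.527, 1631.076]}
{'K': array([[356.48526802,   0.        , 323.24141339],
       [  0.        , 356.48526802, 196.5053775 ],
       [  0.        ,   0.        ,   1.        ]]), 'mount': array([[ 7.46404811e-04, -9.67486903e-01, -2.52920017e-01,
         7.07056479e+01],
       [ 9.99999721e-01,  7.26878040e-04,  1.70645325e-04,
         1.52358272e+00],
       [ 1.87448898e-05, -2.52920074e-01,  9.67487176e-01,
        -1.60269574e+02],
       [ 0.00000000e+00,  0.00000000e+00,  0.00000000e+00,
         1.00000000e+00]])} 1.1
```

```bash
python3 - <<'E'
import cv2,numpy as np
t=cv2.imread('pics/top0.png')
cv2.imwrite('pics/topc.png',cv2.resize(t[100:300,120:500],(800,421),interpolation=cv2.INTER_CUBIC))
s=cv2.imread('pics/scene0.png');cv2.imwrite('pics/s.png',s)
E
```

```text
(no output)
```

View pics/topc.png

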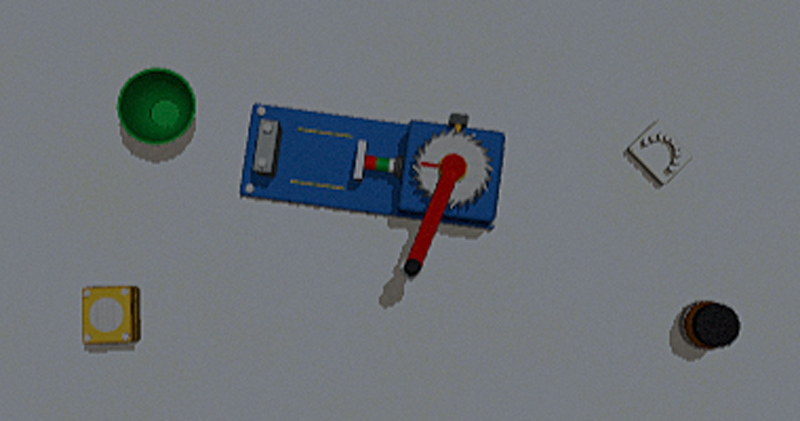

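View pics/s.png

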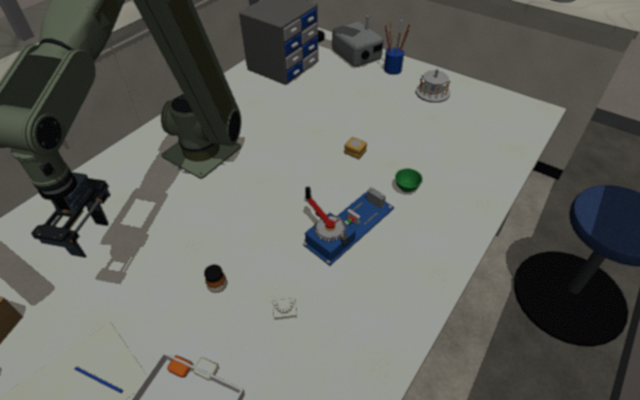

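The top view shows the press running along world +y, with the seat at crop (321,158), lever pivot at (453,166) and grip at (413,267). The flask is at (105,315) and the bystanders are well clear. Next I'll measure.

```bash
cat > h.py <<'E'
import numpy as np,cv2
from scipy.spatial.transform import Rotation as Ro
from workcell import env, grab_frame, camera_model, models
def rays(cam,uv,s=None):
    m=camera_model(cam); uv=np.atleast_2d(uv).astype(float)
    d=np.c_[uv,np.ones(len(uv))]@np.linalg.inv(m['K']).T
    if cam=='wrist':
        R=Ro.from_euler('xyz',s['ee_rot'],degrees=True).as_matrix(); M=np.array(m['mount'])
        Rc=R@M[:3,:3]; o=R@M[:3,3]+np.array(s['ee_pos'])
    else:
        Rc=np.array(m['R']).T; o=-Rc@np.array(m['t'])
    return o,d@Rc.T
def px2w(cam,uv,z,s=None):
    o,d=rays(cam,uv,s); return o+d*((z-o[2])/d[:,2])[:,None]
E
python3 - <<'E'
from h import *
t=cv2.imread('pics/top0.png'); hsv=cv2.cvtColor(t,cv2.COLOR_BGR2HSV)
def comps(mask,mina):
    n,l,st,c=cv2.connectedComponentsWithStats(mask.astype(np.uint8))
    for i in range(1,n):
        if st[i,4]>=mina:
            ys,xs=np.where(l==i); yield np.c_[xs,ys],st[i]
yel=cv2.inRange(hsv,(15,60,60),(35,255,255))>0
for p,st in comps(yel,8):
    r=cv2.minAreaRect(p.astype(np.float32)); z=44 if st[4]>200 else 12
    b=px2w('top',cv2.boxPoints(r),z); print('yel',st,np.round(b[:,:2]).tolist(),np.round(px2w('top',p.mean(0),z)[0],1))
red=cv2.inRange(hsv,(0,150,70),(6,255,255))>0
for p,st in comps(red,15): print('red',st,px2w('top',p.mean(0),96)[0])
# disc centre, knob
sc=800/380
for n,c,z in [('pivot',(453,166),97),('knob',(413,267),134),('stop',(265,147),40),('padface',(358,160),48),('l1a',(298,128),12),('l1b',(352,136),12),('l2a',(290,181),12),('l2b',(344,188),12)]:
    print(n,np.round(px2w('top',np.array(c)/sc+[120,100],z)[0],1))
E
```

```text
yel [336 158   3   5  11] [[670.0, -85.0], [675.0, -90.0], [670.0, -95.0], [665.0, -90.0]] [670.4 -90.4  12. ]
yel [615 164  14  16 149] [[651.0, -784.0], [657.0, -811.0], [620.0, -818.0], [614.0, -791.0]] [ 636.  -800.9   12. ]
yel [328 175   3   8   9] [[616.0, -66.0], [634.0, -68.0], [633.0, -73.0], [616.0, -70.0]] [624.9 -69.1  12. ]
yel [337 179   5   7  10] [[608.0, -89.0], [623.0, -100.0], [621.0, -103.0], [606.0, -93.0]] [614.  -95.7  12. ]
yel [543 205  10  16  93] [[552.0, -596.0], [556.0, -614.0], [520.0, -621.0], [516.0, -603.0]] [ 536.  -609.3   12. ]
yel [539 207   4   9  14] [[548.0, -587.0], [549.0, -591.0], [529.0, -595.0], [528.0, -591.0]] [ 537.9 -591.1   12. ]
yel [159 236  24  28 403] [[487.0, 335.0], [486.0, 281.0], [423.0, 280.0], [424.0, 334.0]] [454.9 307.8  44. ]
yel [184 237   1  24  24] [[429.0, 283.0], [429.0, 283.0], [485.0, 284.0], [485.0, 284.0]] [456.9 283.6  12. ]
red [313 173  28  53 409] [569.10224984 -61.32451739  96.        ]
red [293 174   6   6  26] [617.12470217  11.60408364  96.        ]
pivot [611.5 -80.   97. ]
knob [500.5 -34.3 134. ]
stop [643.4 131.1  40. ]
padface [626.2  24.8  48. ]
l1a [670.   95.9  12. ]
l1b [660.   32.8  12. ]
l2a [607.5 105.4  12. ]
l2b [598.7  42.5  12. ]
```

Everything checks out. Seat is (634, 69) with yaw 81.4°, the pivot is 151 mm from it, and the knob is 120 mm from the pivot. The flask is at (455, 308) with its long side along world x. Now I'll turn the tool to yaw 0 and fly over it.

```bash
python3 -m crank '-1 0 0 0 0 0 7.6;-1 0 0 0 0 0 7.6;-1 0 0 0 0 0 7.65;-1 16 -58 0 0 0 0;-1 16 -58 0 0 0 0;-1 16 -58 0 0 0 0;-1 16 -58 0 0 0 0;-1 16 -58 0 0 0 0;-1 16 -58 0 0 0 0;-1 16 -58 0 0 0 0'; python3 -m crank '-1 17 -58 0 0 0 0;-1 17 -58 0 0 0 0;-1 17 -58 0 0 0 0;-1 17 -58 0 0 0 0;-1 17 -58 0 0 0 0;-1 17 -58 0 0 0 0;-1 17 -58 0 0 0 0;-1 0 0 0 0 0 0;-1 0 0 0 0 0 0'
```

```text
time_s: 2.35
ee_pos: [335.6, -122.2, 225.3]
ee_rot: [180.0, -0.1, -0.0]
force: [0.8, -0.4, 0.5]
gripper_width: 91.2
gripper_force: 0.0
time_s: 3.48
ee_pos: [453.8, 281.6, 224.5]
ee_rot: [179.9, 0.1, 0.0]
force: [-0.2, -0.5, -0.1]
gripper_width: 91.1
gripper_force: 0.0
```

```bash
python3 - <<'E'
from h import *
s=env.state(); w=grab_frame('wrist'); cv2.imwrite('pics/w1.png',w)
hsv=cv2.cvtColor(w,cv2.COLOR_BGR2HSV)
m=cv2.inRange(hsv,(15,60,60),(35,255,255))
m=cv2.morphologyEx(m,cv2.MORPH_CLOSE,np.ones((25,25)))
n,l,st,c=cv2.connectedComponentsWithStats(m); i=1+st[1:,4].argmax(); ys,xs=np.where(l==i)
r=cv2.minAreaRect(np.c_[xs,ys].astype(np.float32)); print(st[i],r)
b=px2w('wrist',cv2.boxPoints(r),44,s); print(np.round(b,1).tolist(),b.mean(0),np.linalg.norm(b[1]-b[0]),np.linalg.norm(b[2]-b[1]))
print(s['qpos'],[(d['point'],d['p']) for d in models.search_frame('flask_mid','wrist')])
E
```

```text
[ 266  139   60   69 2883] ((295.3274230957031, 173.32241821289062), (67.29595947265625, 57.33483123779297), 88.09085083007812)
[[490.6, 334.6, 44.0], [492.4, 280.2, 44.0], [426.1, 277.9, 44.0], [424.0, 335.0, 44.0]] [458.27678823 306.90931412  44.        ] 54.405516498106444 66.41287811866772
[ 3.06072288e+01  1.46872847e+01  9.49052739e+01 -3.10578871e-02
  7.04964789e+01  1.20589972e+02] [([458.0, 309.8, 44.3], 0.63)]
```

View pics/w1.png

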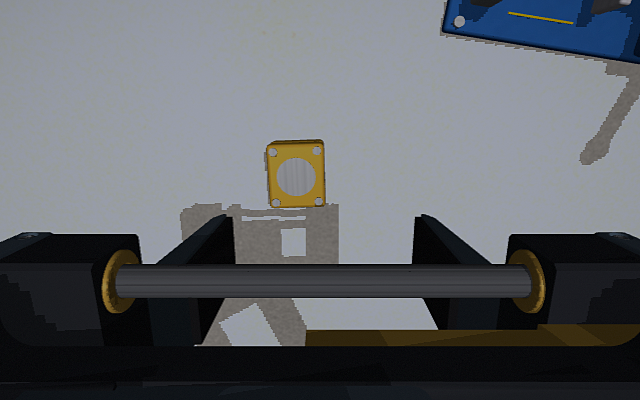

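Flask top face is near pixels (267–325, 145–207), at world (456, 307) and square to the axes. I'll descend and grasp.

```bash
python3 -m crank '-1 2.2 -25.4 0 0 0 0;-1 0 0 60 0 0 0;-1 0 0 60 0 0 0;-1 0 0 50 0 0 0;-1 0 0 22 0 0 0;-1 0 0 12 0 0 0;-1 0 0 0 0 0 0;1 0 0 0 0 0 0;1 0 0 0 0 0 0;1 0 0 0 0 0 0' 30;python3 -m crank '1 0 0 0 0 0 0;1 0 0 0 0 0 0;1 0 0 0 0 0 0;1 0 0 0 0 0 0'
```

```text
time_s: 4.82
ee_pos: [456.8, 307.8, 21.6]
ee_rot: [-180.0, -0.1, 0.0]
force: [-0.2, -0.5, -0.2]
gripper_width: 64.0
gripper_force: 0.0
time_s: 5.32
ee_pos: [456.8, 307.8, 21.3]
ee_rot: [-180.0, -0.0, -0.0]
force: [-0.5, 1.8, 5.7]
gripper_width: 56.1
gripper_force: 29.7
```

```bash
python3 -m crank '1 0 0 -30 0 0 0;1 0 0 -60 0 0 0;1 0 0 -60 0 0 0;1 0 0 -40 0 0 -10.175;1 0 0 0 0 0 -10.175;1 0 0 0 0 0 -10.175;1 0 0 0 0 0 -10.175;1 0 0 0 0 0 -10.175;1 0 0 0 0 0 -10.175;1 0 0 0 0 0 -10.175';python3 -m crank '1 0 0 0 0 0 -10.175;1 -40 30 0 0 0 0;1 -40 30 0 0 0 0;1 -40 30 0 0 0 0;1 -40 30 0 0 0 0;1 -40 30 0 0 0 0;1 -40 30 0 0 0 0;1 -40 30.9 0 0 0 0;1 0 0 0 0 0 0;1 0 0 0 0 0 0'
python3 - <<'E'
from h import *
s=env.state(); w=grab_frame('wrist'); cv2.imwrite('pics/w2.png',w)
print(s['ee_pos'],s['ee_rot'],s['qpos'],s['force'])
print([(n,[(np.round(d['point'],1),d['p']) for d in models.search_frame(n,'wrist')[:2]]) for n in('seat','knob')])
E
```

```text
time_s: 6.58
ee_pos: [455.5, 306.7, 209.0]
ee_rot: [-179.9, 0.2, 71.6]
force: [-0.1, 0.2, -4.3]
gripper_width: 56.3
gripper_force: 29.7
time_s: 7.82
ee_pos: [622.0, -0.8, 209.2]
ee_rot: [-179.8, 0.0, 81.4]
force: [-1.0, -0.2, -4.1]
gripper_width: 56.4
gripper_force: 29.7
[622.00672363  -0.81128726 209.16459865] [-1.79765944e+02  8.51830889e-03  8.13667192e+01] [-1.14561997e+00  2.32311319e+01  8.43960596e+01  2.31115953e-02
  7.26059798e+01  7.48072433e+00] [-1.01258146 -0.16645403 -4.1087868 ]
[('seat', [(array([634.4,  73.1,  12.2]), 0.87)]), ('knob', [(array([520.2, -32.5,  95.2]), 0.7)])]
```

View pics/w2.png

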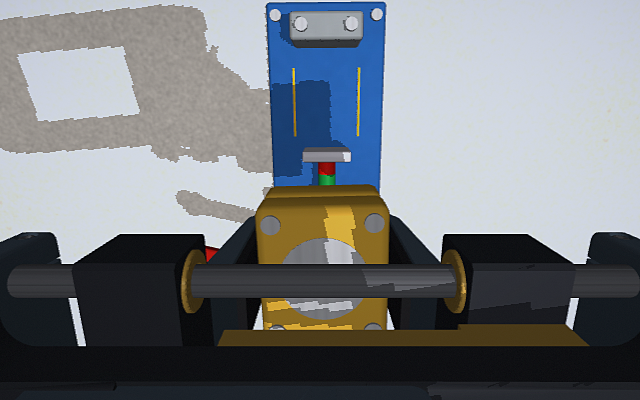

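The yellow lines run at columns 294 and 359, rows 68–136, and the pad front top edge is at about row 148.

```bash
python3 - <<'E'
from h import *
s=dict(ee_pos=[622.0067,-0.8113,209.1646],ee_rot=[-179.766,0.0085,81.3667])
b=px2w('wrist',[(293.5,68),(295,136),(359,68),(358.5,136)],12,s)
c=b.mean(0); print(b,c); print([np.degrees(np.arctan2(*(b[i]-b[i+1])[1::-1])) for i in(0,2)])
y=np.radians(81.4);X=np.array([np.cos(y),np.sin(y),0]);Y=np.array([-X[1],X[0],0])
for uv,z in [((327,148),50),((327,40),35)]:
    p=px2w('wrist',[uv],z,s)[0]; print(p,(p-c)@X)
d=np.array([c[0]-s['ee_pos'][0],c[1]-s['ee_pos'][1],0]); print('tool dx,dy',d@X,-d@Y)
E
```

```text
[[609.05334301 104.25383373  12.        ]
 [599.67175444  41.18754709  12.        ]
 [670.3840708   94.96325333  12.        ]
 [661.97432462  31.80068258  12.        ]] [635.27087322  68.05132918  12.        ]
[np.float64(81.53886569692042), np.float64(82.4159896880528)]
[629.79635732  29.27868756  50.        ] -39.15533042787427
[643.37268705 120.21433151  35.        ] 52.78800891922261
tool dx,dy 70.07182671615656 2.8176390019171773
```

```bash
python3 -m crank '1 36 1 0 0 0 0;1 36.5 1.3 0 0 0 0;1 0 0 50 0 0 0;1 0 0 50 0 0 0;1 0 0 40 0 0 0;1 0 0 20 0 0 0;1 0 0 8 0 0 0;1 0 0 4 0 0 0;1 0 0 2 0 0 0;1 0 0 0 0 0 0'
```

```text
time_s: 9.22
ee_pos: [636.7, 70.5, 37.8]
ee_rot: [179.9, -0.0, 81.4]
force: [0.2, -0.9, -3.8]
gripper_width: 56.3
gripper_force: 29.7
```

```bash
python3 -m crank '1 0 0 2 0 0 0;1 0 0 1.3 0 0 0;1 0 0 0 0 0 0'; python3 -m crank '1 0 0 1 0 0 0;1 0 0 0 0 0 0'
```

```text
time_s: 9.6
ee_pos: [636.2, 70.4, 33.6]
ee_rot: [-180.0, 0.0, 81.4]
force: [-0.7, 0.1, -3.5]
gripper_width: 56.5
gripper_force: 29.7
time_s: 9.85
ee_pos: [636.3, 70.4, 33.3]
ee_rot: [180.0, 0.0, 81.4]
force: [-1.8, -0.4, 2.4]
gripper_width: 56.3
gripper_force: 29.7
```

```bash
python3 -m crank '-1 0 0 0 0 0 0;-1 0 0 0 0 0 0;-1 0 0 0 0 0 0;-1 0 0 0 0 0 0;-1 0 0 0 0 0 0;-1 0 0 -20 0 0 0;-1 0 0 -40 0 0 0;-1 0 0 -60 0 0 0;-1 0 0 -60 0 0 0;-1 -35 0 0 0 0 0';python3 -m crank '-1 -35 0 0 0 0 0;-1 0 0 0 0 0 0;-1 0 0 0 0 0 0'
python3 - <<'E'
from h import *
s=env.state(); w=grab_frame('wrist'); cv2.imwrite('pics/w3.png',w)
print(s['ee_pos'],s['ee_rot'],s['qpos'])
E
```

```text
time_s: 11.1
ee_pos: [634.3, 37.3, 218.9]
ee_rot: [179.3, -0.2, 81.6]
force: [-0.0, 0.7, -0.1]
gripper_width: 90.8
gripper_force: 0.0
time_s: 11.48
ee_pos: [625.8, 1.6, 212.5]
ee_rot: [-180.0, -0.0, 81.4]
force: [-0.4, -0.7, 0.3]
gripper_width: 91.3
gripper_force: 0.0
[625.8264404    1.59115874 212.5458038 ] [-1.79995079e+02 -2.87982070e-02  8.13844181e+01] [-9.22381853e-01  2.33416486e+01  8.37228649e+01  3.05422822e-02
  7.29365107e+01  7.68423650e+00]
```

View pics/w3.png

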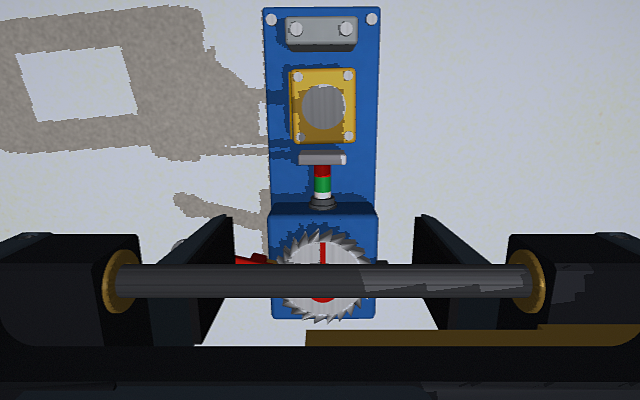

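The flask stands square between the lines, with gaps on both the pad and stop sides, and nothing touches it. Next the tool goes to above the grip at about (501, −35), turned so that it closes along the stroke.

```bash
python3 -m crank '-1 -18.2 -39.4 0 0 0 0;-1 -18.2 -39.4 0 0 0 0;-1 -18.1 -39.5 0 0 0 10.38;-1 0 0 0 0 0 10.38;-1 0 0 0 0 0 10.38;-1 0 0 0 0 0 10.38;-1 0 0 0 0 0 10.38;-1 0 0 0 0 0 10.38;-1 0 0 0 0 0 10.38;-1 0 0 0 0 0 10.38';python3 -m crank '-1 0 0 0 0 0 10.38;-1 0 0 0 0 0 10.38;-1 0 0 0 0 0 0;-1 0 0 0 0 0 0'
python3 - <<'E'
from h import *
w=grab_frame('top'); cv2.imwrite('pics/t2.png',w)
s=env.state(); w=grab_frame('wrist'); cv2.imwrite('pics/w4.png',w)
print(s['ee_pos'],s['ee_rot'],s['qpos'],s['force'])
for c in ('top','wrist'): print([(n,[(np.round(d['point'],1),d['p']) for d in models.search_frame(n,c)[:2]]) for n in('knob','lever')])
E
```

```text
time_s: 12.78
ee_pos: [500.9, -34.0, 212.6]
ee_rot: [-180.0, -0.0, -1.9]
force: [-0.3, 0.1, -0.6]
gripper_width: 91.1
gripper_force: 0.0
time_s: 13.28
ee_pos: [500.8, -34.5, 212.6]
ee_rot: [-180.0, 0.0, -22.2]
force: [-0.3, -0.4, -0.6]
gripper_width: 90.8
gripper_force: 0.0
[500.74971782 -34.57381124 212.60791529] [ 1.79999984e+02  5.27655700e-04 -2.22507555e+01] [-5.26257666e+00  1.22412980e+01  1.00032210e+02  1.50228739e-04
  6.77270010e+01  1.06988122e+02] [0.63530613 0.41081305 0.07761848]
[('knob', [(array([610.3, -81.1,  95.1]), 0.53)]), ('lever', [(array([610.5, -79.1,  95.4]), 0.62), (array([627.3,  13.8,  45.9]), 0.18)])]
[('knob', [(array([563.7, -57.5,  97.7]), 0.65), (array([622. ,  19. ,  40.7]), 0.6)]), ('lever', [(array([563.1, -55.9, 101.2]), 0.6)])]
```

View pics/w4.png

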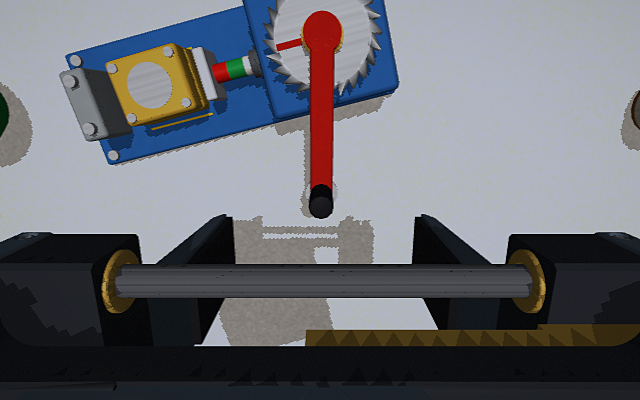

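The grip top is at (321,205), with the lever running straight up the picture to its hub at (323,30), so the tool is in line with the lever.

```bash
python3 - <<'E'
from h import *
s=env.state()
k=px2w('wrist',[(321,206)],134,s)[0];p=px2w('wrist',[(323,30)],97,s)[0]
print(k,p,np.linalg.norm((k-p)[:2]),np.degrees(np.arctan2(*(k-p)[1::-1])))
E
```

```text
[503.1575149  -35.75417291 134.        ] [613.51306025 -82.5892639   97.        ] 119.88274328075313 157.00354539592465
```

```bash
python3 -m crank '-1 2 0 30 0 0 0;-1 0 0 40 0 0 0;-1 0 0 24 0 0 0;-1 0 0 6 0 0 0;-1 0 0 0 0 0 0;0.55 0 0 0 0 0 0;0.55 0 0 0 0 0 0;0.55 0 0 0 0 0 0;0.55 0 0 0 0 0 0;0.55 0 0 0 0 0 0' 10
```

```text
time_s: 14.82
ee_pos: [502.5, -35.7, 112.7]
ee_rot: [180.0, -0.0, -22.4]
force: [0.7, -0.5, -0.0]
gripper_width: 44.4
gripper_force: 0.0
```

```bash
python3 -m crank '0.55 0 0 0 0 0 0;0.55 0 0 0 0 0 0;0.55 0 0 0 0 0 0;0.55 0 0 0 0 0 0'
```

```text
time_s: 15.32
ee_pos: [502.5, -35.7, 112.6]
ee_rot: [180.0, 0.0, -22.4]
force: [-0.2, -0.7, -0.7]
gripper_width: 20.6
gripper_force: 0.1
```

```bash
python3 -m crank '0.55 0.2 -7 0 0 0 3.33;0.55 0.2 -7 0 0 0 3.33;0.55 0.1 -4.2 0 0 0 2;0.55 0 0 0 0 0 0';python3 -m crank '0.55 0 -2 0 0 0 1;0.55 0 0 0 0 0 0'
```

```text
time_s: 15.82
ee_pos: [510.7, -19.4, 112.6]
ee_rot: [180.0, 0.0, -31.0]
force: [-0.2, -0.4, -0.1]
gripper_width: 21.0
gripper_force: 0.1
time_s: 16.08
ee_pos: [511.7, -17.9, 112.6]
ee_rot: [180.0, 0.0, -32.1]
force: [-0.8, -0.3, -0.0]
gripper_width: 20.6
gripper_force: 0.5
```

```bash
python3 -m crank '0.55 0 -1.5 0 0 0 0.7;0.55 0 0 0 0 0 0';python3 -m crank '0.55 0 -1.5 0 0 0 0.7;0.55 0 0 0 0 0 0'
```

```text
time_s: 16.32
ee_pos: [512.4, -16.5, 112.6]
ee_rot: [180.0, 0.0, -32.8]
force: [-0.3, -1.7, -0.1]
gripper_width: 20.1
gripper_force: 0.7
time_s: 16.58
ee_pos: [513.4, -15.1, 112.6]
ee_rot: [180.0, 0.0, -33.5]
force: [-0.7, -2.1, -0.7]
gripper_width: 20.5
gripper_force: 0.7
```

```bash
python3 -m crank '0.55 0.44 10.25 0 0 0 -4.9;0.55 0.44 10.25 0 0 0 -4.9;0.55 0.44 10.25 0 0 0 -4.9;0.55 0.44 10.25 0 0 0 -4.9;0.55 0.44 10.25 0 0 0 -4.9;0.55 0.44 10.25 0 0 0 -4.9;0.55 0.44 10.25 0 0 0 -4.9;0.55 0.44 10.25 0 0 0 -4.9;0.55 0.44 10.25 0 0 0 -4.9;0.55 0 0 0 0 0 0';python3 -m crank '0.55 0.1 6.3 0 0 0 -3;0.55 0 0 0 0 0 0';python3 -m crank '0.55 0.1 3 0 0 0 -1.5;0.55 0 0 0 0 0 0'
```

```text
time_s: 17.82
ee_pos: [496.1, -103.8, 112.8]
ee_rot: [180.0, -0.1, 10.5]
force: [0.1, 0.8, -0.2]
gripper_width: 20.6
gripper_force: 0.0
time_s: 18.08
ee_pos: [497.1, -109.4, 112.7]
ee_rot: [-180.0, -0.0, 13.5]
force: [1.2, 0.0, 0.6]
gripper_width: 20.7
gripper_force: 0.3
time_s: 18.32
ee_pos: [497.8, -112.4, 112.7]
ee_rot: [-180.0, -0.0, 15.1]
force: [0.5, 2.0, 0.6]
gripper_width: 20.3
gripper_force: 1.1
```

```bash
python3 -m crank '0.55 0 2 0 0 0 -0.9;0.55 0 0 0 0 0 0';python3 -m crank '0.55 0 0 0 0 0 0'
```

```text
time_s: 18.58
ee_pos: [498.2, -113.2, 112.7]
ee_rot: [-179.8, -0.0, 16.0]
force: [0.9, 7.0, 0.8]
gripper_width: 20.5
gripper_force: 3.2
time_s: 18.7
ee_pos: [498.1, -113.2, 112.7]
ee_rot: [-179.9, -0.0, 16.0]
force: [1.3, 7.8, 0.9]
gripper_width: 20.3
gripper_force: 3.1
```

```bash
python3 - <<'E'
from h import *
w=grab_frame('scene'); t=grab_frame('top')
# press close-ups side by side
a=cv2.resize(w[180:265,300:400],(400,340),interpolation=cv2.INTER_CUBIC);b=cv2.resize(t[140:215,230:330],(400,300),interpolation=cv2.INTER_CUBIC)
c=np.zeros((340,800,3),np.uint8);c[:,:400]=a;c[:300,400:]=b;cv2.imwrite('pics/c1.png',c)
E
```

```text
(no output)
```

View pics/c1.png

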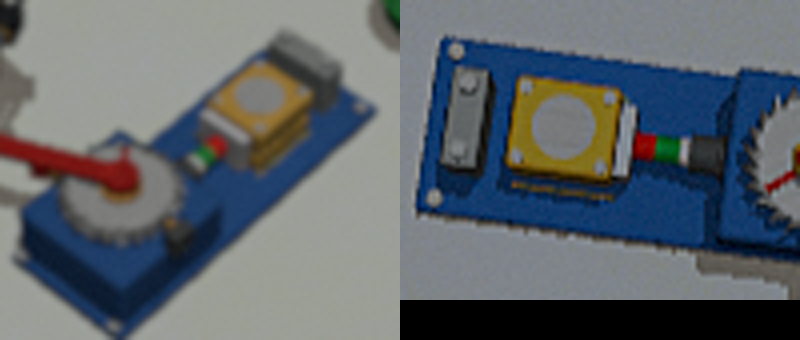

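The felt end stop is at yaw 16, and the pad has just reached the flask, with about 12 mm left to the back stop. Swinging back for the second stroke.

```bash
python3 -m crank '0.55 0.4 -10.2 0 0 0 4.88;0.55 0.44 -10.2 0 0 0 4.88;0.55 0.44 -10.2 0 0 0 4.88;0.55 0.44 -10.2 0 0 0 4.88;0.55 0.44 -10.2 0 0 0 4.88;0.55 0.44 -10.2 0 0 0 4.88;0.55 0.44 -10.2 0 0 0 4.88;0.55 0.44 -10.2 0 0 0 4.88;0.55 0.44 -10.2 0 0 0 4.88;0.55 0.44 -10.2 0 0 0 4.7';python3 -m crank '0.55 0 0 0 0 0 0'
```

```text
time_s: 20.05
ee_pos: [511.7, -17.1, 112.5]
ee_rot: [179.8, 0.0, -32.7]
force: [-0.8, -0.9, 0.7]
gripper_width: 20.3
gripper_force: 1.0
time_s: 20.18
ee_pos: [512.7, -16.7, 112.5]
ee_rot: [180.0, -0.0, -32.5]
force: [-0.8, -1.0, -0.6]
gripper_width: 20.7
gripper_force: 0.0
```

```bash
for i in 1 2; do python3 -m crank '0.55 0.44 10.2 0 0 0 -4.88;0.55 0.44 10.2 0 0 0 -4.88;0.55 0.44 10.2 0 0 0 -4.88;0.55 0 0 0 0 0 0'; done; python3 -m crank '0.55 0.44 10.2 0 0 0 -4.88;0.55 0.3 8 0 0 0 -3.8;0.55 0 0 0 0 0 0';python3 -m crank '0.55 0.3 8 0 0 0 -3.8;0.55 0 0 0 0 0 0'; python3 -m crank '0.55 0 4 0 0 0 -1.9;0.55 0 0 0 0 0 0'
```

```text
time_s: 20.68
ee_pos: [499.3, -45.0, 112.7]
ee_rot: [180.0, -0.0, -18.0]
force: [-0.3, 0.6, 1.1]
gripper_width: 20.4
gripper_force: 0.0
time_s: 21.18
ee_pos: [493.9, -74.6, 112.7]
ee_rot: [180.0, -0.0, -3.4]
force: [-0.3, 0.5, -0.2]
gripper_width: 20.4
gripper_force: 0.0
time_s: 21.55
ee_pos: [494.2, -92.5, 112.6]
ee_rot: [180.0, 0.0, 5.2]
force: [-0.4, 0.7, -0.0]
gripper_width: 20.3
gripper_force: 0.0
time_s: 21.8
ee_pos: [495.2, -100.2, 112.6]
ee_rot: [180.0, 0.0, 9.0]
force: [0.6, -0.1, 0.7]
gripper_width: 20.4
gripper_force: 0.0
time_s: 22.05
ee_pos: [495.9, -103.9, 112.6]
ee_rot: [-180.0, 0.0, 11.0]
force: [-0.6, 0.7, 0.4]
gripper_width: 20.5
gripper_force: 0.5
```

```bash
python3 -m crank '0.55 0.1 4 0 0 0 -1.9;0.55 0 0 0 0 0 0'; python3 -m crank '0.55 0.1 4 0 0 0 -1.9;0.55 0 0 0 0 0 0';python3 -m crank '0.55 0.1 2 0 0 0 -1;0.55 0 0 0 0 0 0'
```

```text
time_s: 22.3
ee_pos: [496.8, -107.9, 112.6]
ee_rot: [-180.0, 0.0, 12.9]
force: [0.3, 1.6, -0.5]
gripper_width: 20.6
gripper_force: 0.7
time_s: 22.55
ee_pos: [497.8, -111.9, 112.6]
ee_rot: [-180.0, 0.0, 14.8]
force: [0.3, 1.7, -0.5]
gripper_width: 20.0
gripper_force: 0.7
time_s: 22.8
ee_pos: [498.2, -113.2, 112.6]
ee_rot: [-179.9, 0.0, 15.8]
force: [0.3, 5.2, 0.3]
gripper_width: 20.6
gripper_force: 2.5
```

```bash
python3 -m crank '0.55 0.4 -10.2 0 0 0 4.88;0.55 0.44 -10.2 0 0 0 4.88;0.55 0.44 -10.2 0 0 0 4.88;0.55 0.44 -10.2 0 0 0 4.88;0.55 0.44 -10.2 0 0 0 4.88;0.55 0.44 -10.2 0 0 0 4.88;0.55 0.44 -10.2 0 0 0 4.88;0.55 0.44 -10.2 0 0 0 4.88;0.55 0.44 -10.2 0 0 0 4.88;0.55 0.44 -10.2 0 0 0 4.7';python3 -m crank '0.55 0 0 0 0 0 0'; for i in 1 2 3; do python3 -m crank '0.55 0.1 7.5 0 0 0 -3.6;0.55 0 0 0 0 0 0';done
```

```text
time_s: 24.05
ee_pos: [512.6, -16.7, 112.6]
ee_rot: [179.9, -0.0, -32.9]
force: [-1.1, -1.0, 1.2]
gripper_width: 20.6
gripper_force: 1.0
time_s: 24.18
ee_pos: [513.5, -16.2, 112.7]
ee_rot: [180.0, -0.1, -32.6]
force: [-0.2, -0.7, 1.0]
gripper_width: 20.4
gripper_force: 0.0
time_s: 24.42
ee_pos: [509.0, -23.1, 112.7]
ee_rot: [180.0, -0.0, -29.2]
force: [0.3, 0.0, -0.3]
gripper_width: 20.4
gripper_force: 0.0
time_s: 24.68
ee_pos: [505.6, -29.4, 112.7]
ee_rot: [180.0, -0.0, -25.6]
force: [0.5, -0.4, -0.9]
gripper_width: 20.3
gripper_force: 0.0
time_s: 24.92
ee_pos: [502.6, -36.0, 112.8]
ee_rot: [-180.0, -0.0, -22.1]
force: [-0.5, -1.0, 1.0]
gripper_width: 20.6
gripper_force: 0.0
```

```bash
for i in 1 2 3 4 5; do python3 -m crank '0.55 0.2 6.3 0 0 0 -3;0.55 0 0 0 0 0 0' | egrep 'ee_rot|force';done
```

```text
ee_rot: [-180.0, -0.0, -19.1]
force: [0.4, -0.0, -0.1]
gripper_force: 0.1
ee_rot: [-180.0, -0.0, -16.1]
force: [0.4, 0.2, -0.5]
gripper_force: 0.3
ee_rot: [-180.0, -0.0, -13.1]
force: [1.6, 2.0, -1.0]
gripper_force: 0.6
ee_rot: [180.0, 0.0, -10.1]
force: [0.0, 0.1, 0.5]
gripper_force: 0.0
ee_rot: [180.0, 0.0, -7.1]
force: [0.5, 0.5, -0.2]
gripper_force: 0.1
```

```bash
python3 - <<'E'
from h import *
w=grab_frame('wrist'); t=grab_frame('top')
c=np.zeros((400,800,3),np.uint8);c[:300,:400]=cv2.resize(w[0:240,0:320],(400,300));c[:300,400:]=cv2.resize(t[140:215,230:330],(400,300),interpolation=cv2.INTER_CUBIC);cv2.imwrite('pics/c2.png',c)
E
```

```text
(no output)
```

View pics/c2.png

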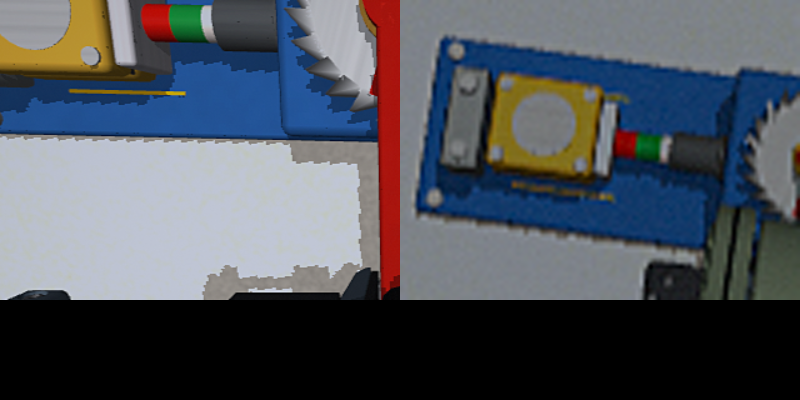

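It's ratcheting: the flask is right at the back stop and the white ring still shows. I'll continue in small steps.

```bash
for i in 1 2 3 4; do python3 -m crank '0.55 0.2 6.3 0 0 0 -3;0.55 0 0 0 0 0 0' | egrep 'ee_|force';done
```

```text
ee_pos: [494.1, -72.5, 112.6]
ee_rot: [180.0, 0.0, -4.0]
force: [0.8, 0.5, -0.3]
gripper_force: 0.3
ee_pos: [493.9, -78.8, 112.6]
ee_rot: [180.0, 0.0, -1.1]
force: [1.0, 1.1, -0.4]
gripper_force: 0.4
ee_pos: [494.1, -85.1, 112.6]
ee_rot: [180.0, 0.0, 1.9]
force: [-0.7, 0.7, -0.0]
gripper_force: 0.3
ee_pos: [494.5, -91.5, 112.6]
ee_rot: [180.0, 0.0, 4.9]
force: [-0.2, 0.0, -0.3]
gripper_force: 0.2
```

```bash
for i in 1 2 3; do python3 -m crank '0.55 0.2 6.3 0 0 0 -3;0.55 0 0 0 0 0 0' | egrep 'ee_|force';done; python3 - <<'E'
from h import *
w=grab_frame('wrist'); t=grab_frame('top');cv2.imwrite('pics/t3.png',t);cv2.imwrite('pics/w5.png',w)
# positions along the press axis in the top image of coloured parts
def prof(t):
    hsv=cv2.cvtColor(t,cv2.COLOR_BGR2HSV)[140:215,230:330]
    for n,lo,hi in [('yel',(18,100,80),(30,255,255)),('green',(50,100,40),(75,255,255)),('red',(0,150,50),(6,255,255))]:
        m=cv2.inRange(hsv,lo,hi); m[:, 75:]=0; ys,xs=np.where(m>0); print(n,len(xs),np.percentile(xs,[2,50,98]) if len(xs) else '', ys.mean() if len(ys) else '')
for f in ['pics/top0.png','pics/t2.png','pics/t3.png']: print(f);prof(cv2.imread(f))
E
```

```text
ee_pos: [495.2, -97.1, 112.6]
ee_rot: [-179.9, -0.0, 7.9]
force: [0.0, 3.7, 0.2]
gripper_force: 1.7
ee_pos: [496.3, -103.3, 112.6]
ee_rot: [-179.9, -0.0, 10.9]
force: [1.0, 4.5, -0.8]
gripper_force: 2.1
ee_pos: [497.8, -109.5, 112.6]
ee_rot: [-180.0, -0.0, 13.9]
force: [1.4, 4.7, -0.8]
gripper_force: 2.3
pics/top0.png
yel 32 [29.24 43.   53.38] 36.125
green 35 [69. 71. 74.] 37.57142857142857
red 27 [63. 65. 68.] 36.74074074074074
pics/t2.png
yel 354 [28. 41. 54.] 32.152542372881356
green 35 [69. 71. 74.] 37.57142857142857
red 28 [63.   65.   67.46] 36.714285714285715
pics/t3.png
yel 361 [21.  35.  48.8] 31.06371191135734
green 36 [57. 60. 63.] 36.083333333333336
red 29 [52. 54. 56.] 35.206896551724135
```

Contact with the back stop shows as a jump to about 4.5 N near yaw 7. I'll finish this stroke, swing back and take the next one carefully.

```bash
python3 -m crank '0.55 0.1 4.2 0 0 0 -2;0.55 0 0 0 0 0 0'; python3 -m crank '0.55 0.4 -10.2 0 0 0 4.88;0.55 0.44 -10.2 0 0 0 4.88;0.55 0.44 -10.2 0 0 0 4.88;0.55 0.44 -10.2 0 0 0 4.88;0.55 0.44 -10.2 0 0 0 4.88;0.55 0.44 -10.2 0 0 0 4.88;0.55 0.44 -10.2 0 0 0 4.88;0.55 0.44 -10.2 0 0 0 4.88;0.55 0.44 -10.2 0 0 0 4.88;0.55 0.44 -10.2 0 0 0 4.7';python3 -m crank '0.55 0 0 0 0 0 0'; for i in 1 2 3 4 5; do python3 -m crank '0.55 0.2 6.3 0 0 0 -3;0.55 0 0 0 0 0 0' | egrep 'ee_|force';done
```

```text
time_s: 28.38
ee_pos: [498.8, -113.0, 112.6]
ee_rot: [-179.9, -0.0, 15.9]
force: [0.2, 7.3, 0.2]
gripper_width: 20.4
gripper_force: 3.2
time_s: 29.62
ee_pos: [512.7, -17.0, 112.6]
ee_rot: [179.8, -0.0, -32.7]
force: [-0.7, -1.5, 0.9]
gripper_width: 20.5
gripper_force: 1.0
time_s: 29.75
ee_pos: [513.5, -16.4, 112.7]
ee_rot: [179.9, -0.1, -32.5]
force: [-0.5, -0.0, -0.1]
gripper_width: 20.5
gripper_force: 0.0
ee_pos: [509.9, -22.3, 112.7]
ee_rot: [180.0, -0.0, -29.6]
force: [0.0, 0.5, 0.7]
gripper_force: 0.0
ee_pos: [507.0, -27.6, 112.7]
ee_rot: [180.0, -0.0, -26.6]
force: [0.2, -0.1, -0.9]
gripper_force: 0.0
ee_pos: [504.6, -33.0, 112.7]
ee_rot: [180.0, -0.0, -23.7]
force: [-0.3, -0.2, 0.9]
gripper_force: 0.0
ee_pos: [502.6, -38.0, 112.7]
ee_rot: [-179.9, -0.0, -20.7]
force: [2.1, 4.4, -0.4]
gripper_force: 1.9
ee_pos: [500.5, -44.1, 112.7]
ee_rot: [-179.9, -0.0, -17.7]
force: [1.5, 4.0, -0.7]
gripper_force: 2.2
```

```bash
for i in 1 2 3 4 5 6 7 8 9; do python3 -m crank '0.55 0.2 6.3 0 0 0 -3;0.55 0 0 0 0 0 0' | egrep 'ee_rot|force:';done
```

```text
ee_rot: [-180.0, -0.0, -14.7]
force: [1.5, 3.6, -0.6]
gripper_force: 2.4
ee_rot: [-180.0, -0.0, -11.7]
force: [1.2, 4.8, 1.2]
gripper_force: 2.3
ee_rot: [-180.0, -0.0, -8.7]
force: [1.5, 4.7, 0.3]
gripper_force: 2.1
ee_rot: [-180.0, -0.0, -5.7]
force: [1.9, 4.9, -0.2]
gripper_force: 2.3
ee_rot: [-180.0, -0.0, -2.7]
force: [2.1, 4.6, 0.2]
gripper_force: 2.6
ee_rot: [-180.0, -0.0, 0.3]
force: [1.9, 5.7, -0.4]
gripper_force: 2.8
ee_rot: [-179.9, -0.0, 3.3]
force: [3.4, 4.6, -0.6]
gripper_force: 2.8
ee_rot: [-180.0, -0.0, 6.3]
force: [2.1, 5.4, 0.4]
gripper_force: 2.5
ee_rot: [-179.9, -0.0, 9.3]
force: [3.1, 5.8, 0.0]
gripper_force: 2.8
```

```bash
python3 -m crank '0.55 0.2 7 0 0 0 -3.3;0.55 0 0 0 0 0 0' | egrep 'ee_rot|force:'; python3 -m crank '0.55 0.4 -10.2 0 0 0 4.88;0.55 0.44 -10.2 0 0 0 4.88;0.55 0.44 -10.2 0 0 0 4.88;0.55 0.44 -10.2 0 0 0 4.88;0.55 0.44 -10.2 0 0 0 4.88;0.55 0.44 -10.2 0 0 0 4.88;0.55 0.44 -10.2 0 0 0 4.88;0.55 0.44 -10.2 0 0 0 4.88;0.55 0.2 -5 0 0 0 2.4;0.55 0 0 0 0 0 0'
python3 - <<'E'
from h import *
s=env.state();print(s['ee_pos'],s['ee_rot']);w=grab_frame('wrist'); cv2.imwrite('pics/w6.png',w)
cv2.imwrite('pics/w6c.png',cv2.resize(w[0:200,0:320],(800,500),interpolation=cv2.INTER_CUBIC))
E
```

```text
ee_rot: [-179.9, -0.0, 12.6]
force: [3.4, 6.5, 0.2]
gripper_force: 3.0
time_s: 34.75
ee_pos: [509.2, -24.1, 112.5]
ee_rot: [179.9, 0.0, -28.7]
force: [-0.6, -0.2, -0.0]
gripper_width: 20.5
gripper_force: 0.0
[509.23149229 -24.07964168 112.45828458] [ 1.79883789e+02  1.06565523e-02 -2.86806868e+01]
```

View pics/w6c.png

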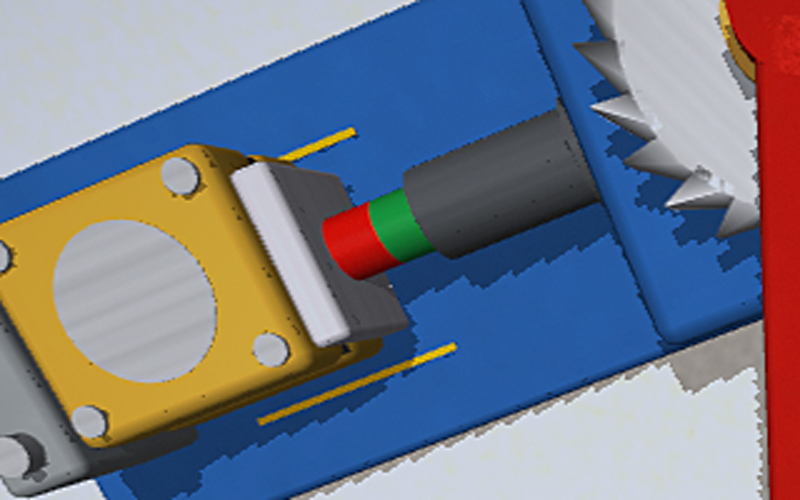

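The white ring is gone and roughly two thirds of the green still shows (crop columns 370–430), which puts the pad force near 40–44 N, mid-range. The flask is square against the stop. Next I let go and retreat.

```bash
python3 -m crank '-0.2 0 0 0 0 0 0;-0.2 0 0 0 0 0 0;-0.2 0 0 0 0 0 0;-0.2 0 0 0 0 0 0;-0.2 0 0 0 0 0 0;-0.2 0 0 -20 0 0 0;-0.2 0 0 -40 0 0 0;-0.2 0 0 -60 0 0 0;-0.2 -40 0 -20 0 0 0;-0.2 -40 0 0 0 0 0'; python3 -m crank '-0.2 0 0 0 0 0 0;-0.2 0 0 0 0 0 0;-0.2 0 0 0 0 0 0;-0.2 0 0 0 0 0 0'
python3 - <<'E'
from h import *
w=grab_frame('wrist'); cv2.imwrite('pics/w7.png',w)
E
```

```text
time_s: 36.05
ee_pos: [439.8, 15.1, 254.6]
ee_rot: [-179.9, -0.2, -28.7]
force: [0.0, 0.9, -0.2]
gripper_width: 54.5
gripper_force: 0.0
time_s: 36.55
ee_pos: [440.0, 14.4, 252.3]
ee_rot: [180.0, 0.0, -28.7]
force: [0.7, -0.2, 0.1]
gripper_width: 54.6
gripper_force: 0.0
```

View pics/w7.png

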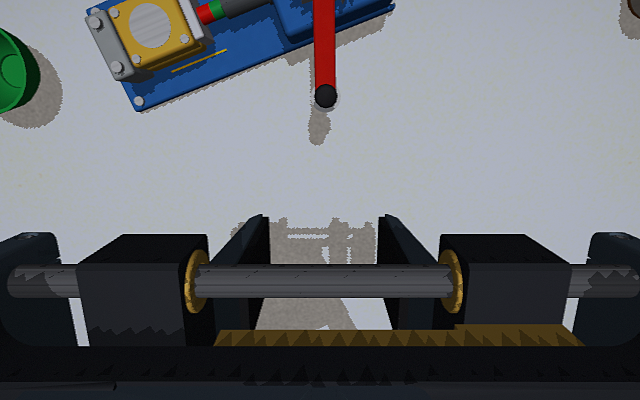

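The gripper is clear of the grip at (325,97). The flask is still clamped against the stop, with red and green showing at (205–220, 10) and no white. Handing in.

```bash
python3 -c "
from workcell import env
print(env.job_done())"
```

```text
the job is handed in; nothing more can be done
None
```

I handed the job in with the flask upright and square on the bed, clamped against the back stop. The sleeve mouth is within the green ring, at an estimated 40–44 N, and the robot is clear of everything; the hand-in returned no verdict.

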